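# Snap the sharpening stone into its spring-clip holder

## Robot

A 6-joint arm with a two-finger parallel gripper is mounted at the origin on a cart in front of the work surface, level with it; the furniture and walls round the work are solid. World frame = base frame: x ahead of the robot, y to its left, z up, the work surface at z = 0. Lengths are in m, angles in rad, forces in N, time in s.
With the tool pointing down it reaches from about 0.375 to 0.975 m from the base axis. Payload 3.8 kg.
Tool frame: the origin (TCP) lies midway between the tips of the shut fingers; the grasp point (between the pads) lies 19 mm behind it; z points along the fingers, y is the line along which they close (so a half turn about z gives the same grasp; the last joint's range is limited). The gripper opens to 85 mm and grips with 20 to 120 N. Pads are 22 mm wide; open, the fingers measure 114 mm over their backs; the gripper's body (76 mm by 85 mm) begins 54 mm behind the grasp point. The pads swing forward as they close: fully open they stand 13 mm farther back than shut.
Start: joints at [-0.037, 0.264, 1.604, -0, 1.274, -0.037], TCP at [0.675, -0, 0.231] pointing down, gripper open.
Joint ranges: [-2.63, 2.63], [-0.94, 2.18], [0.31, 2.57], [-1.31, 4.45], [0, 2.66], [-2.55, 2.55]. Speed limits (rad/s): [2.57, 2.57, 3.14, 3.14, 3.14, 3.14].

## Interface

Orientations are given as a rotation vector (axis times angle).
In Python, from workcell import read_state, vision, ticket gives the robot as it stands. The module is installed in compiled form; this text tells all that it offers.
- The arm moves only by the tool jog_arm, never from a script. Its arguments are lists of equal length, an entry for each row: "turn": the turn, a rotation vector about the tool's x, y, z in rad, a list of three; "delta_pos": the shift along the tool's x, y, z in m, a list of three; "gripper": the finger opening in m, from 0 to 0.0854. In form: {"turn": [[rx, ry, rz], ...], "delta_pos": [[dx, dy, dz], ...], "gripper": [gripper, ...]}. A call has 1 to 20 rows; each row shifts and turns the commanded pose from where the row before left it, along the tool's axes as they then stand; what a row does not reach is not made up. A row lasts 1/12 s, in which the tool goes at most 41.7 mm and 7.16 degrees, less where a joint would pass 70% of its speed; a pose out of reach is approached as far as the arm can. A call with a gripper value outside its range is refused whole. The fingers move at their own pace and stop on an object; "grip_force" is the grip in N (left out, the last holds). Time passes only in rows, so rows that do not move let the fingers close. It gives the time, the measured TCP pose, the force, the opening and the grip force at its end, in the units of the state.
- read_state(): the state, without advancing time (a new reading comes with each control period).
- vision.read_camera(name): name is "scene" or "side" or "wrist"; returns the picture (420x560x3 uint8, red, green, blue); there is no depth.
- vision.calibration(name): a dict with "vfov" (degrees; the focal length in pixels is half the picture's height over the tangent of half this angle, whatever the lens; pixels are square), "cx", "cy" (the principal point, pixels), "R" (3x3) and "t" (3): a world point X has camera coordinates R X + t; the wrist camera has in their place "mount" (4x4, takes a point from camera to tool coordinates, whose origin is the TCP and whose axes are the flange's). Camera axes: x right, y down, z forward; pixel columns grow to the right and rows downward; lengths in m; the calibration is good to about 2 mm. A picture is of the moment at which its call begins: read the wrist's pose just before it. calibration takes no time and is no camera call.
- ticket.finish_job(): hands the job in; it is judged then, once.
The state is a dict: "time": time; "q": joint angles; "joint_vel": joint speeds; "joint_torque": joint torques, N m; "tool_pos": TCP position; "tcp_rot": TCP orientation; "wrist_force": force on the tool from outside, world axes, zero at the start; "torque": the same for the moment, N m; "width": opening from 0.0 (shut) to 1.0 (fully open); "grip_force": force on a finger pad.
Only numpy, scipy, OpenCV 4.12 (cv2) and the standard library are available. Lean on these libraries where they do the work, as an engineer would, in place of code of your own. Each camera call takes 0.05 s, during which the arm holds its last target. There are 200 camera calls.

## Task

Take the longer of the two sharpening stones and lay it, stone side up, lengthwise over the holder between the two spring clips. Press it down gently, never forcing it, until both its bevelled ends have snapped in under the clips and it lies level and fully home on its pads, then let go. Leave the shorter stone where it is.

Things in the scene. Friction and masses are not known exactly. Their poses are not given: they have to be found in the camera images.
- long_stone: Longer sharpening stone: aluminium carrier 160 mm tip to tip, 30 wide, 10 thick, with a grey stone 124 x 30 x 12 mm bonded centrally on top (22 mm high in all, 0.2 to 0.4 kg). Both carrier ends are bevelled 45 degrees below and above to a wedge edge 5 mm above the underside. Origin: centre of underside; x along the length, z up out of the stone. Either end fits either clip.
- short_stone: The shorter sharpening stone, of the same make, width and height but 125 mm long tip to tip: too short for the clips. Origin: centre of the underside, x along the length. Leave it where it is.
- holder: Stone holder: board 230 x 90 x 14 mm, screwed to the bench, with a centred cradle on levelling studs. Origin: centre of the board's underside, on the bench; x along the length, z up. The cradle's deck (172 x 48 mm) has a pad 30 mm long, 8 mm high at x = +50 and -50 mm; the stone's underside lies on both when home. The middle 70 mm between the pads is free for fingers.
- clip_a (a joint): Leaf spring clip, 28 mm wide, at the holder's +x end; value: outward spread in rad, 0 empty, about 0.03 with the stone home, about 0.15 as the tip passes. Its rolled nose (radius 3 mm) is centred 79.3 mm from the middle when empty, 9 mm above the pad tops; a lip flares out and up to 17 mm above them. The bevels first touch 8 to 12 mm above home and snap under 2 to 6 mm above home.
- clip_b (a joint): The same spring clip at the holder's -x end, with the same values. Pressing takes 8 to 20 N until an end snaps in; the ends may snap one after the other. An end still up leaves the stone tilted about 0.05 rad and can be pressed down alone from above. Once home the clips hold it down, and the force rises steeply as it bears on the pads. Over 45 N between stone and holder would damage it.
- holder_mid (a point): Centre of the board's top face, 14 mm above the bench. The cradle over it was set to an unknown height: the pad tops are anywhere from 36 to 62 mm above the bench, not measured, to be found by feel; clips and cheeks go with the pads; it does not move in use. Beside each pad are two cheeks 34 mm apart, upright to 8 mm above the pad, flared outward to 15 mm above it.

How it is judged:
By the outcome, as a careful person would: the job done as asked, in the order asked, and still so for the second after the job is handed in, with the robot touching nothing.
It also fails if it takes over 64 s, if anything falls off the work surface, if the arm or the gripper's body presses on something with over 40 N, if the wrist force passes 120 N, or if a joint passes its speed limit or range.

## Working session

There is one attempt and no reset: what is moved stays moved. The work goes in short steps, Python scripts to look and compute and a tool call to move; the robot and the scene stay as the last step left them, time stands still between calls to the robot, and variables do not carry over. Pictures are saved under pics/ and viewed, at most 10 in all, crops included, and the job is handed in when it is done.

Besides the shell and the picture viewer there is one more tool, called after ">>>" by a JSON object that holds its "method" and its "body". jog_arm: Moves the arm, as the interface text tells. Its arguments: {"type":"object","properties":{"turn":{"type":"array","items":{"type":"array","items":{"type":"number"}}},"delta_pos":{"type":"array","items":{"type":"array","items":{"type":"number"}}},"gripper":{"type":"array","items":{"type":"number"}},"grip_force":{"type":"number"}},"required":["turn","delta_pos","gripper"]}

```bash
mkdir -p pics
cat > h.py <<'E'
import numpy as np, cv2
from workcell import read_state, vision, ticket
from scipy.spatial.transform import Rotation as Ro
def snap(n,f):
    s=read_state(); im=vision.read_camera(n); cv2.imwrite('pics/'+f,im[:,:,::-1]); return s,im
def cam(n,s=None):
    c=vision.calibration(n); f=210/np.tan(np.radians(c['vfov'])/2)
    if n=='wrist':
        M=np.array(c['mount']); T=np.eye(4); T[:3,:3]=Ro.from_rotvec(s['tcp_rot']).as_matrix(); T[:3,3]=s['tool_pos']
        T=T@M; R=T[:3,:3].T; t=-R@T[:3,3]
    else: R=np.array(c['R']); t=np.array(c['t'])
    return f,c['cx'],c['cy'],R,t
def ray(C,u,v):
    f,cx,cy,R,t=C; return -R.T@t, R.T@np.array([(u-cx)/f,(v-cy)/f,1])
def onz(C,u,v,z):
    o,d=ray(C,u,v); return o+d*(z-o[2])/d[2]
def proj(C,X):
    f,cx,cy,R,t=C; p=R@np.array(X)+t; return f*p[0]/p[2]+cx,f*p[1]/p[2]+cy
E
python3 - <<'E'
from h import *
ims=[]
for n in('scene','side','wrist'):
    s,im=snap(n,n+'0.png'); ims.append(im)
    c=vision.calibration(n); print(n,c)
print(s)
cv2.imwrite('pics/both.png',cv2.resize(np.vstack(ims[:2])[:,:,::-1],None,fx=.7,fy=.7))
E
```

```text
scene {'vfov': 56.1248917161709, 'cx': 281.5727310867624, 'cy': 216.62188935647876, 'R': array([[ 0.76275208, -0.64652829,  0.01450597],
       [-0.35316987, -0.43523884, -0.82815349],
       [ 0.54173822,  0.62655273, -0.56031364]]), 't': array([-0.36272432,  0.25087678,  0.5697764 ])}
side {'vfov': 42.18092057535012, 'cx': 286.9950937962539, 'cy': 216.26532808974017, 'R': array([[ 0.99334923, -0.11254891, -0.02429099],
       [-0.07174923, -0.44006966, -0.89509259],
       [ 0.09005197,  0.89088239, -0.44521815]]), 't': array([-0.5020391 ,  0.13016219,  0.99162106])}
wrist {'vfov': 64.14549581955285, 'cx': 283.36785236796004, 'cy': 213.62771049906007, 'mount': array([[ 4.16222016e-05, -9.50796903e-01, -3.09814862e-01,
         8.02300377e-02],
       [ 9.99999903e-01,  1.75301438e-04, -4.03640633e-04,
        -5.38086139e-04],
       [ 4.38091255e-04, -3.09814815e-01,  9.50796818e-01,
        -1.41967503e-01],
       [ 0.00000000e+00,  0.00000000e+00,  0.00000000e+00,
         1.00000000e+00]])}
{'time': 0.1, 'q': array([-3.69317883e-02,  2.64664449e-01,  1.60523950e+00,  1.15245407e-05,
        1.27369697e+00, -3.69183609e-02]), 'joint_vel': array([ 0.00100976, -0.00288498, -0.0035036 , -0.0018989 ,  0.00037253,
        0.00107467]), 'joint_torque': array([ 2.96398039e-04, -5.16707003e+01, -3.68589377e+01,  1.30520286e-05,
        6.22219843e-03,  5.24967299e-05]), 'tool_pos': array([6.74341557e-01, 4.85630918e-06, 2.30094414e-01]), 'tcp_rot': array([-2.22041380e+00, -2.22037647e+00,  2.13307530e-03]), 'wrist_force': array([-0.05534283,  0.30434656, -0.69296997]), 'torque': array([-0.0220067 , -0.02407095, -0.01502425]), 'grip_force': 0.0, 'width': 0.9994709214186867}
```

View pics/scene0.png

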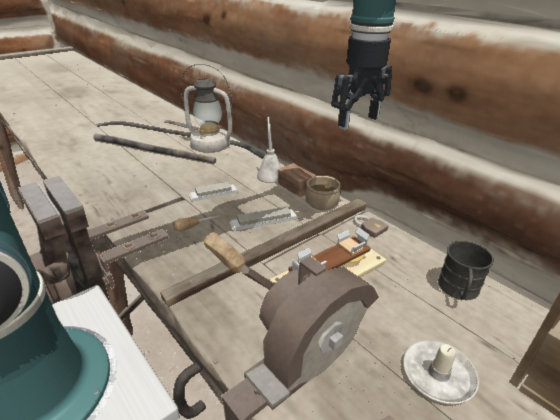

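View pics/side0.png

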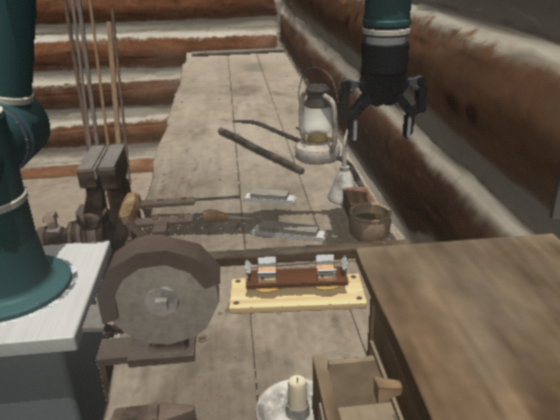

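The scene camera shows the short stone at about (214,191), the long one at (265,218), and the holder at about (340,255) behind the grinder. In the side view they are at (270,197), (290,232) and (298,285).

Run:
```python
from h import *
A=cam('scene');B=cam('side')
for n,p in dict(short=[(214,191)],long=[(230,223),(297,216)]).items():
    for q in p: print(n,onz(A,*q,0.01).round(3))
for n,p in dict(short=[(245,196),(296,199)],long=[(253,233),(326,235)]).items():
    for q in p: print(n,onz(B,*q,0.006).round(3))
for q in [(229,309),(368,308),(234,277),(361,276)]: print('board',onz(B,*q,0.014).round(3))
for q in [(249,266),(347,263)]: print('clip',onz(B,*q,0.06).round(3))
```

```text
short [0.502 0.304 0.01 ]
long [0.452 0.157 0.01 ]
long [0.592 0.081 0.01 ]
short [0.44  0.323 0.006]
short [0.559 0.286 0.006]
long [0.448 0.13  0.006]
long [0.598 0.098 0.006]
board [ 0.394 -0.143  0.014]
board [ 0.619 -0.173  0.014]
board [ 0.404 -0.047  0.014]
board [ 0.63  -0.078  0.014]
clip [ 0.432 -0.089  0.06 ]
clip [ 0.598 -0.104  0.06 ]
```

View pics/wrist0.png

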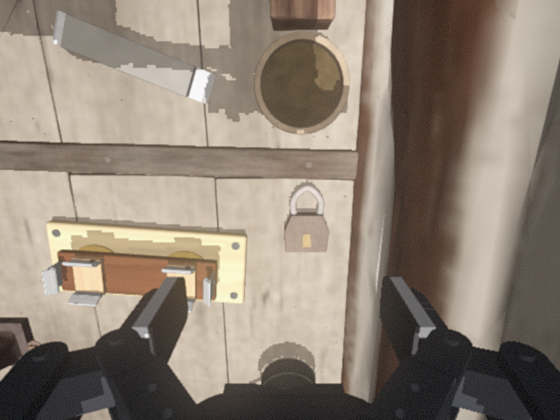

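The wrist view shows the long stone at upper left, from (58,28) to (205,85), and the holder with corners (49,220), (245,232), (243,302). A plank lies between them. Next I'll move over the long stone.

>>> {"method": "jog_arm", "body": {"turn": [[0, 0, 0], [0, 0, 0], [0, 0, 0], [0, 0, 0], [0, 0, 0], [0, 0, 0], [0, 0, 0]], "delta_pos": [[0.017, -0.025, 0.003], [0.017, -0.025, 0.003], [0.017, -0.025, 0.003], [0.017, -0.025, 0.003], [0.017, -0.025, 0.003], [0.017, -0.025, 0.003], [0, 0, 0]], "gripper": [0.085, 0.085, 0.085, 0.085, 0.085, 0.085, 0.085]}}

```text
time: 0.73
tool_pos: [0.5198, 0.1042, 0.2116]
tcp_rot: [-2.216, -2.221, 0.005]
wrist_force: [-1.2, -0.6, -0.7]
width: 0.994
grip_force: 0.0
```

Run:
```python
from h import *
s,im=snap('wrist','w1.png'); print(s['tool_pos'],s['tcp_rot'])
np.save('w1.npy',np.r_[s['tool_pos'],s['tcp_rot']])
```

```text
[0.5197837  0.10416497 0.21158529] [-2.21561173 -2.22075175  0.00521668]
```

View pics/w1.png

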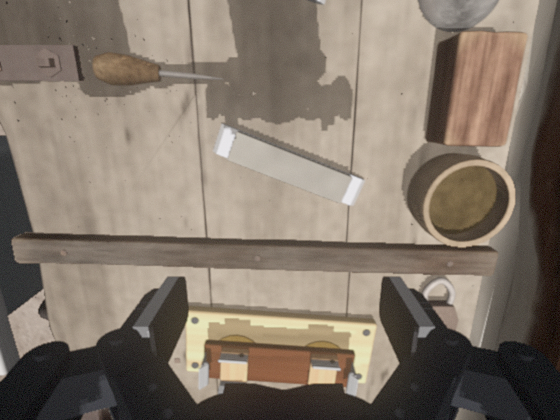

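The long stone lies stone side up: the pale carrier ends are at (221,140) and (357,192). The plank is at row 255 and the holder is below it.

Run:
```python
from h import *
v=np.load('w1.npy'); C=cam('wrist',dict(tool_pos=v[:3],tcp_rot=v[3:]))
a=onz(C,221,140,.006);b=onz(C,357.5,192,.006);d=b-a
print(a,b,np.hypot(*d[:2]),(a+b)/2,np.arctan2(d[1],d[0]))
print('plank',[onz(C,u,w,.02).round(3) for u,w in[(18,235),(495,250),(200,272)]])
print('pot',onz(C,413,200,.05),'board',[onz(C,u,w,.014).round(3) for u,w in[(188,308),(376,316),(372,388),(192,378)]])
v=read_state()
v0=dict(tool_pos=[.67434,0,.2301],tcp_rot=[-2.2204,-2.2204,.0021]);C=cam('wrist',v0)
print('board0',[onz(C,u,w,.014).round(3) for u,w in[(49,220),(245,232),(243,302)]])
```

```text
[0.45427434 0.14996082 0.006     ] [0.59705344 0.09593973 0.006     ] 0.15265696706634313 [0.52566389 0.12295028 0.006     ] -0.361708224133183
plank [array([0.233, 0.051, 0.02 ]), array([0.747, 0.036, 0.02 ]), array([0.426, 0.007, 0.02 ])]
pot [0.63981303 0.09959709 0.05      ] board [array([ 0.406, -0.043,  0.014]), array([ 0.628, -0.053,  0.014]), array([ 0.632, -0.16 ,  0.014]), array([ 0.403, -0.146,  0.014])]
board0 [array([ 0.408, -0.044,  0.014]), array([ 0.629, -0.059,  0.014]), array([ 0.624, -0.151,  0.014])]
```

>>> {"method": "jog_arm", "body": {"turn": [[0, 0, 0], [0, 0, -0.121], [0, 0, -0.121], [0, 0, -0.121], [0, 0, -0.121], [0, 0, -0.121], [0, 0, -0.121], [0, 0, -0.121], [0, 0, -0.121], [0, 0, -0.121], [0, 0, -0.12], [0, 0, 0], [0, 0, 0]], "delta_pos": [[0.019, 0.006, 0], [0, 0, 0.009], [0, 0, 0.009], [0, 0, 0.009], [0, 0, 0.009], [0, 0, 0.009], [0, 0, 0.009], [0, 0, 0.009], [0, 0, 0.009], [0, 0, 0.009], [0, 0, 0.009], [0, 0, 0], [0, 0, 0]], "gripper": [0.085, 0.085, 0.085, 0.085, 0.085, 0.085, 0.085, 0.085, 0.085, 0.085, 0.085, 0.085, 0.085]}}

```text
time: 1.87
tool_pos: [0.5313, 0.1205, 0.1228]
tcp_rot: [-0.571, -3.088, 0.001]
wrist_force: [-0.1, -0.2, -0.2]
width: 0.994
grip_force: 0.0
```

Run:
```python
from h import *
s,im=snap('wrist','w2.png'); print(s['tool_pos'],s['tcp_rot'],s['q'])
np.save('w2.npy',np.r_[s['tool_pos'],s['tcp_rot']])
C=cam('wrist',s)
for x in(-.08,-.062,.062,.08):
    c,sn=np.cos(-.362),np.sin(-.362); z=.005 if abs(x)>.07 else .022
    print([np.round(proj(C,[.5257+c*x-sn*y,.123+sn*x+c*y,z])) for y in(-.015,.015)])
```

```text
[0.53127675 0.12047214 0.12275651] [-5.70933311e-01 -3.08830837e+00  9.19919390e-04] [ 1.77400486e-01  1.14100410e-01  1.99197991e+00 -2.46483769e-04
  1.03661114e+00 -1.02765951e+00]
[array([262.,  96.]), array([303.,  96.])]
[array([262., 123.]), array([304., 123.])]
[array([265., 281.]), array([302., 280.])]
[array([267., 289.]), array([301., 289.])]
```

View pics/w2.png

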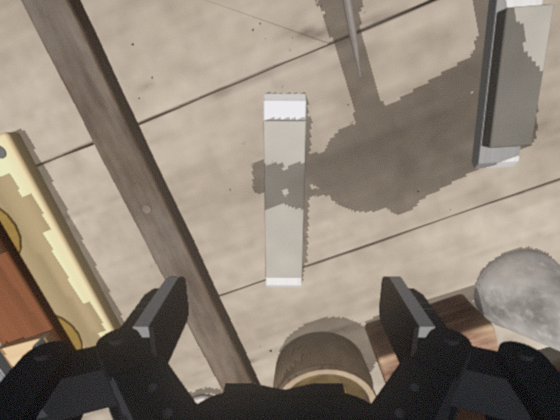

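The long stone is aligned with the tool: its tips are at rows 93 and 286, columns 264–306. That is within about 3 px of the prediction, so I'll correct by about 2 mm and descend.

>>> {"method": "jog_arm", "body": {"turn": [[0, 0, 0], [0, 0, 0], [0, 0, 0], [0, 0, 0], [0, 0, 0], [0, 0, 0], [0, 0, 0], [0, 0, 0], [0, 0, 0]], "delta_pos": [[0.008, 0.002, 0.01], [0, 0, 0.02], [0, 0, 0.02], [0, 0, 0.02], [0, 0, 0.02], [0, 0, 0.014], [0, 0, 0.008], [0, 0, 0.004], [0, 0, 0]], "gripper": [0.055, 0.055, 0.055, 0.055, 0.055, 0.055, 0.055, 0.055, 0.055]}}

```text
time: 2.67
tool_pos: [0.5237, 0.1258, 0.0067]
tcp_rot: [-0.566, -3.089, 0.001]
wrist_force: [0.0, -0.2, -0.5]
width: 0.645
grip_force: 0.0
```

>>> {"method": "jog_arm", "body": {"turn": [[0, 0, 0], [0, 0, 0], [0, 0, 0], [0, 0, 0], [0, 0, 0], [0, 0, 0], [0, 0, 0], [0, 0, 0]], "delta_pos": [[0, 0, 0.003], [0, 0, 0], [0, 0, 0], [0, 0, 0], [0, 0, 0], [0, 0, 0], [0, 0, 0], [0, 0, 0]], "gripper": [0.02, 0.02, 0.02, 0.02, 0.02, 0.02, 0.02, 0.02], "grip_force": 80}}

```text
time: 3.33
tool_pos: [0.5252, 0.1259, 0.0054]
tcp_rot: [0.565, 3.089, 0.001]
wrist_force: [-0.1, -0.1, 5.4]
width: 0.328
grip_force: 81.2
```

>>> {"method": "jog_arm", "body": {"turn": [[0, 0, 0], [0, 0, 0], [0, 0, -0.07], [0, 0, -0.07], [0, 0, -0.07], [0, 0, -0.072], [0, 0, 0], [0, 0, 0], [0, 0, 0], [0, 0, 0], [0, 0, 0], [0, 0, 0], [0, 0, 0]], "delta_pos": [[0, 0, -0.02], [0, 0, -0.035], [0, 0, -0.035], [0, 0, -0.035], [0, 0, -0.035], [0, 0, -0.035], [0, -0.025, 0], [0, -0.025, 0], [0, -0.025, 0], [0, -0.025, 0], [0, -0.025, 0], [0, 0, 0], [0, 0, 0]], "gripper": [0.02, 0.02, 0.02, 0.02, 0.02, 0.02, 0.02, 0.02, 0.02, 0.02, 0.02, 0.02, 0.02]}}

```text
time: 4.42
tool_pos: [0.5135, 0.0001, 0.1985]
tcp_rot: [-0.129, -3.138, -0.0]
wrist_force: [0.0, 0.4, -1.4]
width: 0.331
grip_force: 80.3
```

Run:
```python
from h import *
s,im=snap('wrist','w3.png'); print(s['tool_pos'],s['tcp_rot'],s['wrist_force'],s['width'])
np.save('w3.npy',np.r_[s['tool_pos'],s['tcp_rot']])
```

```text
[5.13509011e-01 9.44669250e-05 1.98517485e-01] [-1.29485610e-01 -3.13760540e+00 -3.72035384e-04] [ 0.00151493  0.35321694 -1.38295386] 0.33085125450221414
```

View pics/w3.png

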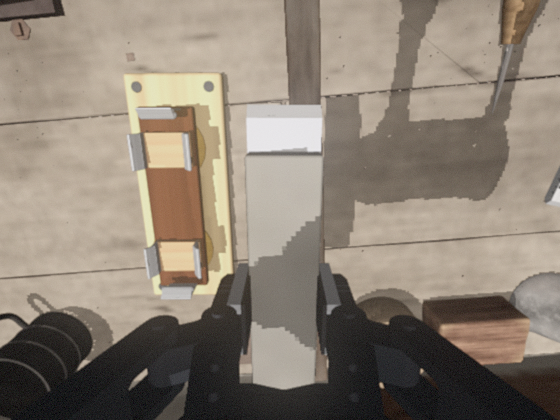

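The holder is in clear view at left. The board corners are about (125,74), (221,74), (232,293) and (153,297); the pads are at (167,150) and (180,257). The held stone's far tip is at row 104, columns 247–322.

Run:
```python
from h import *
from scipy.optimize import brentq
v=np.load('w3.npy'); C=cam('wrist',dict(tool_pos=v[:3],tcp_rot=v[3:]))
im=cv2.imread('pics/w3.png'); hsv=cv2.cvtColor(im,cv2.COLOR_BGR2HSV)
m=cv2.inRange(hsv,(18,60,140),(35,255,255)); m[:, 245:]=0;m[:60]=0;m[310:]=0
cs=max(cv2.findContours(cv2.morphologyEx(m,cv2.MORPH_CLOSE,np.ones((5,5))),0,2)[0],key=cv2.contourArea)
h=cv2.convexHull(cs); ap=cv2.approxPolyDP(h,6,True)[:,0]; print(ap.tolist())
P=np.array([onz(C,*p,.014) for p in ap]);print(P.round(4))
W=np.array([onz(C,*p,.014)[:2] for p in cs[:,0]]).astype(np.float32)
(c,wh,a)=cv2.minAreaRect(W*1000); print('rect',c,wh,a)
# pads: light wood
m2=cv2.inRange(hsv,(8,50,150),(18,170,255)); m2[:, 215:]=0; m2[:,:130]=0;m2[300:]=0;m2[:120]=0
n,l,st,ce=cv2.connectedComponentsWithStats(m2)
pc=[]
for i in range(1,n):
    if st[i,4]>300: print(st[i],ce[i]); pc.append(ce[i])
if len(pc)==2:
    f=lambda z:np.linalg.norm(onz(C,*pc[0],z)-onz(C,*pc[1],z))-.1
    print([ (z,f(z)+.1) for z in(.03,.04,.05,.06)])
    for z in(.04,.05,.06): 
        a,b=onz(C,*pc[1],z),onz(C,*pc[0],z); print(z,(a+b)/2,np.arctan2((a-b)[1],(a-b)[0]))
# stone in tool frame: tip edge z = TCP-0.0004 (underside at TCP-.0054, wedge +5mm)
for q in[(247,104),(322,104),(247,154),(322,152)]:
    for zz in (-.0004,.0166): 
        X=onz(C,*q,v[2]+zz); R=Ro.from_rotvec(v[3:]).as_matrix(); print(q,zz,(R.T@(X-v[:3])).round(4))
```

```text
[[126, 73], [221, 75], [232, 273], [215, 294], [193, 294]]
[[ 0.3949 -0.1317  0.014 ]
 [ 0.4036 -0.0466  0.014 ]
 [ 0.6024 -0.0625  0.014 ]
 [ 0.6267 -0.0847  0.014 ]
 [ 0.6247 -0.109   0.014 ]]
rect (511.27392578125, -97.35055541992188) (86.67756652832031, 228.5801544189453) 86.10664367675781
[140 120  43  45 729] [159.53497942 132.9739369 ]
[ 148  166   39   74 1895] [167.30237467 203.00686016]
[186 167  16  71 467] [193.92077088 197.25481799]
[158 241  39  43 654] [173.84097859 258.05657492]
(247, 104) -0.0004 [ 0.0804 -0.014   0.0005]
(247, 104) 0.0166 [ 0.0803 -0.0123 -0.0165]
(322, 104) -0.0004 [0.0804 0.0163 0.0005]
(322, 104) 0.0166 [ 0.0803  0.0144 -0.0165]
(247, 154) -0.0004 [ 0.0603 -0.0147  0.0005]
(247, 154) 0.0166 [ 0.0626 -0.0129 -0.0165]
(322, 152) -0.0004 [0.0611 0.0169 0.0005]
(322, 152) 0.0166 [ 0.0634  0.015  -0.0165]
```

Run:
```python
from h import *
v=np.load('w3.npy'); C=cam('wrist',dict(tool_pos=v[:3],tcp_rot=v[3:]))
im=cv2.imread('pics/w3.png'); hsv=cv2.cvtColor(im,cv2.COLOR_BGR2HSV)
m=cv2.inRange(hsv,(18,60,140),(35,255,255))
R=[onz(C,np.where(m[r,200:245])[0].max()+200.5,r,.014) for r in range(85,270,5)]
L=[onz(C,np.where(m[r,115:200])[0].min()+115-.5,r,.014) for r in range(80,105,2)]
T=[onz(C,c,np.where(m[60:140,c])[0].min()+59.5,.014) for c in range(130,220,4)]
B=[onz(C,c,np.where(m[250:310,c])[0].max()+250.5,.014) for c in range(196,216,3)]
R,L,T,B=map(np.array,(R,L,T,B))
print('R',np.polyfit(R[:,0],R[:,1],1)); print('L',L.mean(0)); print('T',np.polyfit(T[:,1],T[:,0],1),T.mean(0)); print('B',B.mean(0))
for z in(.04,.05,.06): 
  for p,q in[((168,150),(180.5,257))]:
    a,b=onz(C,*p,z),onz(C,*q,z); d=b-a;print('pads',z,((a+b)/2).round(4),np.hypot(*d[:2]).round(4),np.arctan2(d[1],d[0]).round(4))
  a,b=onz(C,157,113,z+.015),onz(C,178,292,z+.015);d=b-a;print('clips',((a+b)/2).round(4),np.hypot(*d[:2]).round(4),np.arctan2(d[1],d[0]).round(4))
cv2.imwrite('pics/w3c.png',cv2.resize(im[60:310,100:250],None,fx=2.4,fy=2.4,interpolation=cv2.INTER_CUBIC))
```

```text
R [-0.07751479 -0.01500145]
L [ 0.41133581 -0.12865583  0.014     ]
T [0.08258594 0.40533447] [ 0.39802565 -0.08849963  0.014     ]
B [ 0.62479924 -0.09560916  0.014     ]
pads 0.04 [ 0.5154 -0.1015  0.04  ] 0.1043 -0.0707
clips [ 0.5145 -0.1022  0.055 ] 0.1662 -0.0763
pads 0.05 [ 0.5127 -0.0979  0.05  ] 0.1008 -0.0707
clips [ 0.5116 -0.0984  0.065 ] 0.1604 -0.0763
pads 0.06 [ 0.5099 -0.0943  0.06  ] 0.0973 -0.0707
clips [ 0.5088 -0.0946  0.075 ] 0.1546 -0.0763
```

View pics/w3c.png

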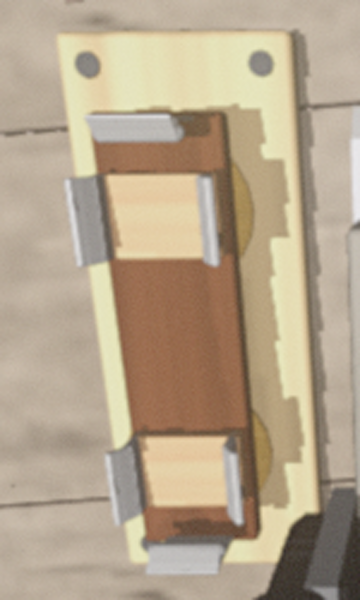

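Board and pads agree: the holder centre is about (0.512, -0.098) with yaw about -0.077. I'll hover over it with the stone and compare stone and cradle in the images.

>>> {"method": "jog_arm", "body": {"turn": [[0, 0, -0.005], [0, 0, 0], [0, 0, 0], [0, 0, 0], [0, 0, 0], [0, 0, 0], [0, 0, 0], [0, 0, 0], [0, 0, 0], [0, 0, 0]], "delta_pos": [[-0.006, -0.018, 0], [0, -0.02, 0], [0, -0.02, 0], [0, -0.02, 0], [0, -0.02, 0.01], [0, 0, 0.025], [0, 0, 0.025], [0, 0, 0.025], [0, 0, 0.008], [0, 0, 0]], "gripper": [0.02, 0.02, 0.02, 0.02, 0.02, 0.02, 0.02, 0.02, 0.02, 0.02]}}

```text
time: 5.3
tool_pos: [0.5103, -0.0955, 0.1031]
tcp_rot: [-0.116, -3.133, -0.003]
wrist_force: [0.4, 0.5, -2.7]
width: 0.329
grip_force: 80.3
```

Run:
```python
from h import *
s,w=snap('wrist','w4.png'); print(s['tool_pos'],s['tcp_rot'],s['wrist_force'],s['width'])
_,a=snap('side','s4.png');_,b=snap('scene','c4.png')
A=cv2.resize(a[180:320,200:400],(400,280),interpolation=2);B=cv2.resize(b[190:330,240:440],(400,280),interpolation=2)
cv2.imwrite('pics/m4.png',np.vstack([w[:, :][:, 80:480][:300], np.vstack([A,B])[:300*0+560]])[:, :, ::-1] if 0 else np.hstack([w[:,100:460],cv2.resize(np.vstack([A,B]),(400,560))[:420]if 0 else cv2.resize(np.vstack([A,B]),(300,420))])[:,:,::-1])
```

```text
[ 0.51025488 -0.09554292  0.10312796] [-1.15508352e-01 -3.13281202e+00 -2.50325643e-03] [ 0.36623873  0.48955084 -2.65650073] 0.3292878365929187
```

View pics/m4.png

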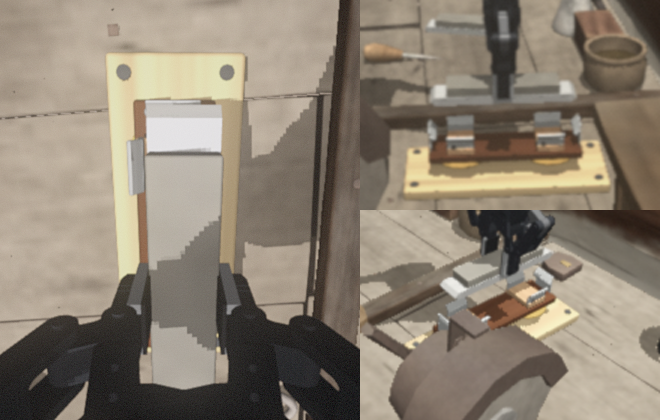

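The wrist view over the holder puts the board's far holes at full-image (224,72) and (327,72) and the far clip at columns 247–308, row 101. The stone tip spans 247–321, so the stone sits a few mm to the right and is otherwise parallel.

Run:
```python
from h import *
s=read_state(); print(s['tool_pos'],s['tcp_rot'])
v=dict(tool_pos=[.51025,-.09554,.10313],tcp_rot=[-.1155,-3.1328,-.0025]);C=cam('wrist',v)
R=Ro.from_rotvec(v['tcp_rot']).as_matrix(); print('stone yaw',np.arctan2(-R[1,0],-R[0,0]),'tilt',R[:,2])
T=lambda u,w,z:(R.T@(onz(C,u,w,z)-v['tool_pos'])).round(4)
im=cv2.imread('pics/w4.png'); hsv=cv2.cvtColor(im,cv2.COLOR_BGR2HSV); m=cv2.inRange(hsv,(18,60,120),(35,255,255))
for r in range(60,260,20):
    x=np.where(m[r,190:370])[0]+190; 
    if len(x): print(r,x.min(),x.max(),T(x.min()-.5,r,.014)[:2],T(x.max()+.5,r,.014)[:2])
print('holes',T(224,72,.014),T(327,72,.014))
for z in(.04,.05,.06): print(z,'clip',T(247,101,z+.017),T(308,101,z+.017),'deck',T(234,101,z-.008),T(320,101,z-.008))
print('stone tip',T(247,103,.1027),T(321,103,.1027))
# side view: deck ends/clips vs stone tips, crop scale: A (400x280 of 200x140)->300x210
S=cam('side'); g=lambda u,v:(200+(u-360)*200/300,180+v*140/210)
for z in(.05,.06,.07):
    a,b=onz(S,*g(432,125),z),onz(S,*g(577,118),z); d=b-a; print('side clips',z,(a+b)[:2]/2,np.hypot(*d[:2]),np.arctan2(d[1],d[0]))
a,b=onz(S,*g(430,97),.105),onz(S,*g(570,92),.105);print('side stone',(a+b)[:2]/2,np.hypot(*(b-a)[:2]))
a,b=onz(S,*g(403,197),.014),onz(S,*g(611,192),.014);print('front board',a,b)
```

```text
[ 0.51413674 -0.096808    0.10767751] [ 1.16117979e-01  3.13730953e+00 -4.52103862e-04]
stone yaw -0.0736980449493925 tilt [-0.00659992  0.00183932 -0.99997653]
60 205 345 [ 0.1069 -0.0492] [0.1069 0.04  ]
80 206 343 [ 0.0951 -0.0494] [0.0951 0.0394]
100 208 342 [ 0.0829 -0.049 ] [0.0829 0.0394]
120 209 341 [ 0.0703 -0.0492] [0.0703 0.0394]
140 210 340 [ 0.0573 -0.0494] [0.0573 0.0394]
160 212 339 [ 0.0437 -0.0489] [0.0437 0.0394]
180 213 337 [ 0.0297 -0.0491] [0.0297 0.0388]
200 214 337 [ 0.0151 -0.0493] [0.0151 0.0395]
220 215 335 [ 0.     -0.0495] [-0.      0.0387]
240 233 335 [-0.0157 -0.0371] [-0.0157  0.0395]
holes [ 0.0999 -0.0373  0.0898] [0.0999 0.0286 0.0898]
0.04 clip [ 0.0819 -0.0187  0.0467] [0.0819 0.0138 0.0467] deck [ 0.0822 -0.0291  0.0716] [0.0822 0.0228 0.0717]
0.05 clip [ 0.0818 -0.0177  0.0367] [0.0818 0.0131 0.0367] deck [ 0.0821 -0.0278  0.0616] [0.0821 0.0218 0.0617]
0.06 clip [ 0.0817 -0.0167  0.0267] [0.0817 0.0124 0.0267] deck [ 0.082  -0.0264  0.0516] [0.082  0.0207 0.0517]
stone tip [ 0.0807 -0.0141  0.001 ] [0.0807 0.0159 0.001 ]
side clips 0.05 [ 0.51565367 -0.06825435] 0.1699346903068432 -0.06012275663676973
side clips 0.06 [ 0.51369901 -0.08468007] 0.16650720480799291 -0.06012275663677019
side clips 0.07 [ 0.51174436 -0.10110578] 0.16307971930914264 -0.06012275663677
side stone [ 0.5071874 -0.100958 ] 0.15451565279864868
front board [ 0.39309181 -0.1490896   0.014     ] [ 0.61788018 -0.17298609  0.014     ]
```

>>> {"method": "jog_arm", "body": {"turn": [[0, 0, 0], [0, 0, 0], [0, 0, 0], [0, 0, 0], [0, 0, 0]], "delta_pos": [[-0.001, -0.0035, 0], [0, 0, 0.008], [0, 0, 0.007], [0, 0, 0], [0, 0, 0]], "gripper": [0.02, 0.02, 0.02, 0.02, 0.02]}}

```text
time: 5.87
tool_pos: [0.5128, -0.1005, 0.0905]
tcp_rot: [-0.118, -3.138, -0.001]
wrist_force: [-0.3, 0.9, -2.3]
width: 0.33
grip_force: 80.3
```

Run:
```python
from h import *
s,w=snap('wrist','w5.png'); print(s['tool_pos'],s['tcp_rot'],s['wrist_force'],s['joint_vel'].round(3))
np.save('w5.npy',np.r_[s['tool_pos'],s['tcp_rot']])
_,a=snap('side','s5.png')
A=cv2.resize(a[210:320,220:380],(480,330),interpolation=2)
W=cv2.resize(w[30:230,190:380],(285,300),interpolation=2)
o=np.zeros((330,765,3),np.uint8);o[:, :480]=A;o[:300,480:]=W
cv2.imwrite('pics/m5.png',o[:,:,::-1])
C=cam('wrist',s);R=Ro.from_rotvec(s['tcp_rot']).as_matrix()
T=lambda u,w,z:(R.T@(onz(C,u,w,z)-s['tool_pos'])).round(4)
hsv=cv2.cvtColor(w,cv2.COLOR_RGB2HSV); m=cv2.inRange(hsv,(18,60,120),(35,255,255))
for r in(60,100,140,180,220):
    x=np.where(m[r,170:390])[0]+170; print(r,x.min(),x.max(),T(x.min()-.5,r,.014)[:2],T(x.max()+.5,r,.014)[:2])
y=np.where(m[:,290])[0].min();print('end',y,T(290,y-.5,.014))
```

```text
[ 0.51278148 -0.10053564  0.09052775] [-1.17724867e-01 -3.13773458e+00 -5.84293266e-04] [-0.31749243  0.89826446 -2.3245993 ] [ 0.    -0.005 -0.01  -0.001  0.001  0.001]
60 209 357 [ 0.1054 -0.044 ] [0.1054 0.045 ]
100 211 354 [ 0.0828 -0.0443] [0.0828 0.0446]
140 214 350 [ 0.0585 -0.044 ] [0.0585 0.0437]
180 216 349 [ 0.0325 -0.0444] [0.0325 0.0446]
220 236 345 [ 0.0044 -0.0323] [0.0044 0.0436]
end 43 [0.1148 0.0046 0.0767]
```

View pics/m5.png

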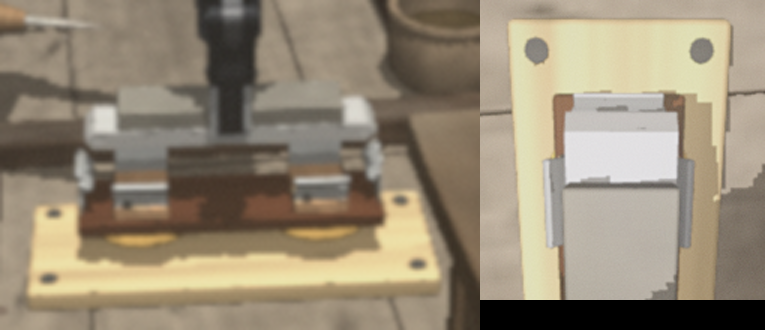

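The stone is centred: board edges are at -44 and +44.6 mm in the tool frame, the far end is at 114.8 mm, and the cheeks show evenly on both sides. Now I'll descend by feel.

>>> {"method": "jog_arm", "body": {"turn": [[0, 0, 0], [0, 0, 0], [0, 0, 0], [0, 0, 0], [0, 0, 0]], "delta_pos": [[0, 0, 0.004], [0, 0, 0.004], [0, 0, 0.003], [0, 0, 0], [0, 0, 0]], "gripper": [0.02, 0.02, 0.02, 0.02, 0.02]}}

```text
time: 6.38
tool_pos: [0.5132, -0.1006, 0.0798]
tcp_rot: [-0.117, -3.138, -0.0]
wrist_force: [0.2, -0.1, -2.1]
width: 0.328
grip_force: 80.3
```

>>> {"method": "jog_arm", "body": {"turn": [[0, 0, 0], [0, 0, 0], [0, 0, 0], [0, 0, 0], [0, 0, 0]], "delta_pos": [[0, 0, 0.0015], [0, 0, 0.0015], [0, 0, 0.001], [0, 0, 0], [0, 0, 0]], "gripper": [0.02, 0.02, 0.02, 0.02, 0.02]}}

```text
time: 6.8
tool_pos: [0.5135, -0.1007, 0.0762]
tcp_rot: [-0.117, -3.139, -0.0]
wrist_force: [-0.2, 0.6, -0.8]
width: 0.328
grip_force: 80.3
```

>>> {"method": "jog_arm", "body": {"turn": [[0, 0, 0], [0, 0, 0], [0, 0, 0], [0, 0, 0], [0, 0, 0]], "delta_pos": [[0, 0, 0.0015], [0, 0, 0.0015], [0, 0, 0.001], [0, 0, 0], [0, 0, 0]], "gripper": [0.02, 0.02, 0.02, 0.02, 0.02]}}

```text
time: 7.22
tool_pos: [0.5135, -0.1006, 0.0721]
tcp_rot: [-0.118, -3.139, -0.0]
wrist_force: [-0.5, 0.5, -2.1]
width: 0.328
grip_force: 80.3
```

>>> {"method": "jog_arm", "body": {"turn": [[0, 0, 0], [0, 0, 0], [0, 0, 0], [0, 0, 0], [0, 0, 0]], "delta_pos": [[0, 0, 0.001], [0, 0, 0.001], [0, 0, 0.001], [0, 0, 0], [0, 0, 0]], "gripper": [0.02, 0.02, 0.02, 0.02, 0.02]}}

```text
time: 7.63
tool_pos: [0.5135, -0.1007, 0.0692]
tcp_rot: [-0.117, -3.139, -0.0]
wrist_force: [1.1, 0.3, -2.1]
width: 0.329
grip_force: 80.3
```

>>> {"method": "jog_arm", "body": {"turn": [[0, 0, 0], [0, 0, 0], [0, 0, 0], [0, 0, 0]], "delta_pos": [[0, 0, 0.001], [0, 0, 0.001], [0, 0, 0], [0, 0, 0]], "gripper": [0.02, 0.02, 0.02, 0.02]}}

```text
time: 7.97
tool_pos: [0.5135, -0.1006, 0.0672]
tcp_rot: [-0.117, -3.139, -0.0]
wrist_force: [0.6, -0.2, -2.8]
width: 0.327
grip_force: 80.3
```

>>> {"method": "jog_arm", "body": {"turn": [[0, 0, 0], [0, 0, 0], [0, 0, 0], [0, 0, 0]], "delta_pos": [[0, 0, 0.001], [0, 0, 0.001], [0, 0, 0], [0, 0, 0]], "gripper": [0.02, 0.02, 0.02, 0.02]}}

```text
time: 8.3
tool_pos: [0.5135, -0.1007, 0.0656]
tcp_rot: [0.117, 3.139, -0.0]
wrist_force: [-2.2, -0.1, 1.7]
width: 0.329
grip_force: 80.8
```

>>> {"method": "jog_arm", "body": {"turn": [[0, 0, 0], [0, 0, 0], [0, 0, 0], [0, 0, 0]], "delta_pos": [[0, 0, 0.001], [0, 0, 0.0005], [0, 0, 0], [0, 0, 0]], "gripper": [0.02, 0.02, 0.02, 0.02]}}

```text
time: 8.63
tool_pos: [0.5141, -0.1008, 0.0646]
tcp_rot: [0.117, 3.138, -0.0]
wrist_force: [-3.4, 0.7, 5.2]
width: 0.332
grip_force: 81.3
```

>>> {"method": "jog_arm", "body": {"turn": [[0, 0, 0], [0, 0, 0], [0, 0, 0], [0, 0, 0]], "delta_pos": [[0, 0, 0.001], [0, 0, 0.0005], [0, 0, 0], [0, 0, 0]], "gripper": [0.02, 0.02, 0.02, 0.02]}}

```text
time: 8.97
tool_pos: [0.5147, -0.1009, 0.0638]
tcp_rot: [0.117, 3.137, -0.001]
wrist_force: [-4.5, 0.3, 8.1]
width: 0.33
grip_force: 81.7
```

>>> {"method": "jog_arm", "body": {"turn": [[0, 0, 0], [0, 0, 0], [0, 0, 0], [0, 0, 0]], "delta_pos": [[0.0015, 0, 0.0005], [0, 0, 0.0005], [0, 0, 0.0005], [0, 0, 0]], "gripper": [0.02, 0.02, 0.02, 0.02]}}

```text
time: 9.3
tool_pos: [0.514, -0.1009, 0.0627]
tcp_rot: [0.117, 3.135, -0.001]
wrist_force: [-3.3, 0.7, 8.3]
width: 0.331
grip_force: 81.7
```

>>> {"method": "jog_arm", "body": {"turn": [[0, 0, 0], [0, 0, 0], [0, 0, 0], [0, 0, 0]], "delta_pos": [[0.0005, 0, 0.0005], [0, 0, 0.0005], [0, 0, 0.0005], [0, 0, 0]], "gripper": [0.02, 0.02, 0.02, 0.02]}}

```text
time: 9.63
tool_pos: [0.5125, -0.1009, 0.0605]
tcp_rot: [0.117, 3.137, -0.001]
wrist_force: [-4.0, -0.2, 6.6]
width: 0.33
grip_force: 81.5
```

>>> {"method": "jog_arm", "body": {"turn": [[0, 0, 0], [0, 0, 0], [0, 0, 0], [0, 0, 0]], "delta_pos": [[0.0005, 0, 0.0005], [0, 0, 0.0005], [0, 0, 0.0005], [0, 0, 0]], "gripper": [0.02, 0.02, 0.02, 0.02]}}

```text
time: 9.97
tool_pos: [0.5109, -0.1004, 0.0572]
tcp_rot: [-0.117, -3.139, -0.0]
wrist_force: [-0.0, -0.5, -4.1]
width: 0.332
grip_force: 80.4
```

>>> {"method": "jog_arm", "body": {"turn": [[0, 0, 0], [0, 0, 0], [0, 0, 0], [0, 0, 0]], "delta_pos": [[0, 0, 0.0005], [0, 0, 0.0005], [0, 0, 0.0005], [0, 0, 0]], "gripper": [0.02, 0.02, 0.02, 0.02]}}

```text
time: 10.3
tool_pos: [0.5111, -0.1004, 0.0567]
tcp_rot: [-0.117, -3.139, -0.0]
wrist_force: [-2.7, 0.4, 4.2]
width: 0.327
grip_force: 81.3
```

>>> {"method": "jog_arm", "body": {"turn": [[0, 0, 0], [0, 0, 0], [0, 0, 0], [0, 0, 0]], "delta_pos": [[0, 0, 0.0005], [0, 0, 0.0005], [0, 0, 0.0005], [0, 0, 0]], "gripper": [0.02, 0.02, 0.02, 0.02]}}

```text
time: 10.63
tool_pos: [0.5111, -0.1005, 0.0566]
tcp_rot: [-0.117, -3.139, -0.0]
wrist_force: [-6.0, 1.3, 14.4]
width: 0.332
grip_force: 82.6
```

The force now rises steeply while the tool stays level, so the stone bears on the pads. I'll relax the press, release and lift.

>>> {"method": "jog_arm", "body": {"turn": [[0, 0, 0], [0, 0, 0], [0, 0, 0], [0, 0, 0], [0, 0, 0], [0, 0, 0], [0, 0, 0], [0, 0, 0], [0, 0, 0], [0, 0, 0], [0, 0, 0], [0, 0, 0], [0, 0, 0], [0, 0, 0]], "delta_pos": [[0, 0, -0.0008], [0, 0, -0.0007], [0, 0, 0], [0, 0, 0], [0, 0, 0], [0, 0, 0], [0, 0, -0.005], [0, 0, -0.015], [0, 0, -0.02], [0, 0, -0.03], [0, 0, -0.03], [0, 0, -0.02], [0, 0, 0], [0, 0, 0]], "gripper": [0.02, 0.02, 0.02, 0.055, 0.055, 0.055, 0.055, 0.055, 0.055, 0.055, 0.055, 0.055, 0.055, 0.055]}}

```text
time: 11.8
tool_pos: [0.5124, -0.1008, 0.1782]
tcp_rot: [0.117, 3.135, -0.001]
wrist_force: [-0.2, -0.4, -0.5]
width: 0.644
grip_force: 0.0
```

Run:
```python
from h import *
s,w=snap('wrist','w6.png'); print(s['tool_pos'],s['tcp_rot'],s['wrist_force'])
_,a=snap('side','s6.png')
A=cv2.resize(a[210:320,220:380],(480,330),interpolation=2)
W=cv2.resize(w[:330,190:380],(290,504),interpolation=2)
o=np.zeros((504,770,3),np.uint8);o[:330, :480]=A;o[:504,480:]=W
cv2.imwrite('pics/m6.png',o[:,:,::-1])
```

```text
[ 0.51243358 -0.10079185  0.17819368] [ 1.17277123e-01  3.13530181e+00 -1.28227122e-03] [-0.24967548 -0.43784572 -0.49744706]
```

View pics/m6.png

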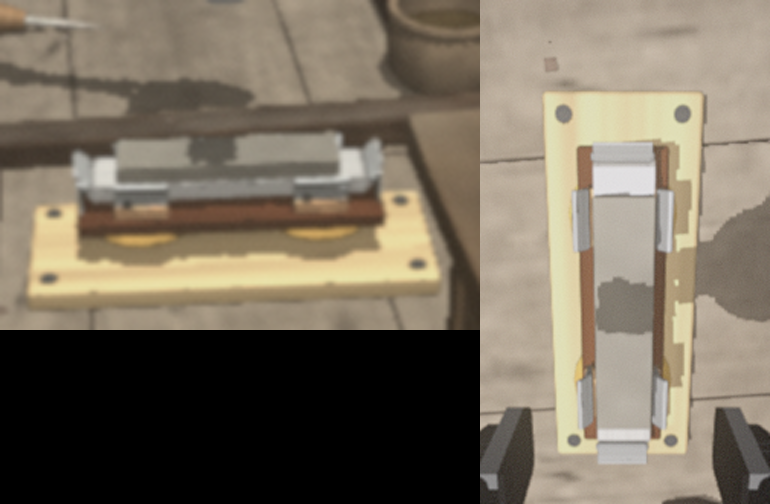

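Both noses now lie over the bevelled ends, at (622,152) and (622,453) in the composite, and the stone looks level in the side view. I'll confirm by feel, touching each end lightly with shut fingers.

>>> {"method": "jog_arm", "body": {"turn": [[0, 0, 0], [0, 0, 0], [0, 0, 0], [0, 0, 0], [0, 0, 0], [0, 0, 0], [0, 0, 0], [0, 0, 0], [0, 0, 0], [0, 0, 0]], "delta_pos": [[0.025, 0, 0], [0.024, 0, 0], [0, 0, 0], [0, 0, 0.02], [0, 0, 0.025], [0, 0, 0.025], [0, 0, 0.018], [0, 0, 0.007], [0, 0, 0], [0, 0, 0]], "gripper": [0, 0, 0, 0, 0, 0, 0, 0, 0, 0]}}

```text
time: 12.73
tool_pos: [0.4619, -0.0967, 0.0807]
tcp_rot: [-0.117, -3.138, -0.001]
wrist_force: [-1.3, 0.7, 0.4]
width: -0.001
grip_force: 0.0
```

>>> {"method": "jog_arm", "body": {"turn": [[0, 0, 0], [0, 0, 0], [0, 0, 0], [0, 0, 0], [0, 0, 0]], "delta_pos": [[0, 0, 0.001], [0, 0, 0.001], [0, 0, 0.001], [0, 0, 0], [0, 0, 0]], "gripper": [0, 0, 0, 0, 0]}}

```text
time: 13.15
tool_pos: [0.4626, -0.0969, 0.0788]
tcp_rot: [0.117, 3.138, -0.0]
wrist_force: [0.5, -0.1, -0.1]
width: 0.003
grip_force: 0.0
```

>>> {"method": "jog_arm", "body": {"turn": [[0, 0, 0], [0, 0, 0], [0, 0, 0], [0, 0, 0], [0, 0, 0]], "delta_pos": [[0, 0, 0.001], [0, 0, 0.001], [0, 0, 0.001], [0, 0, 0], [0, 0, 0]], "gripper": [0, 0, 0, 0, 0]}}

```text
time: 13.57
tool_pos: [0.4621, -0.0968, 0.0751]
tcp_rot: [-0.117, -3.139, -0.0]
wrist_force: [0.1, 0.6, -0.2]
width: -0.001
grip_force: 0.0
```

>>> {"method": "jog_arm", "body": {"turn": [[0, 0, 0], [0, 0, 0], [0, 0, 0], [0, 0, 0], [0, 0, 0]], "delta_pos": [[0, 0, 0.001], [0, 0, 0.001], [0, 0, 0], [0, 0, 0], [0, 0, 0]], "gripper": [0, 0, 0, 0, 0]}}

```text
time: 13.98
tool_pos: [0.4623, -0.0969, 0.0734]
tcp_rot: [0.117, 3.139, -0.0]
wrist_force: [0.6, 0.3, 1.3]
width: -0.004
grip_force: 0.7
```

>>> {"method": "jog_arm", "body": {"turn": [[0, 0, 0], [0, 0, 0], [0, 0, 0], [0, 0, 0]], "delta_pos": [[0, 0, 0.0005], [0, 0, 0.0005], [0, 0, 0], [0, 0, 0]], "gripper": [0, 0, 0, 0]}}

```text
time: 14.32
tool_pos: [0.4624, -0.0969, 0.0733]
tcp_rot: [-0.118, -3.139, 0.0]
wrist_force: [-3.1, 0.5, 8.1]
width: -0.005
grip_force: 4.5
```

>>> {"method": "jog_arm", "body": {"turn": [[0, 0, 0], [0, 0, 0], [0, 0, 0], [0, 0, 0]], "delta_pos": [[0, 0, 0.0005], [0, 0, 0.0005], [0, 0, 0], [0, 0, 0]], "gripper": [0, 0, 0, 0]}}

```text
time: 14.65
tool_pos: [0.4624, -0.0969, 0.0733]
tcp_rot: [-0.117, -3.139, 0.0]
wrist_force: [-6.6, 2.3, 17.0]
width: 0.001
grip_force: 8.1
```

The -x end is solid at 73.3 mm. Next I'll check the +x end.

>>> {"method": "jog_arm", "body": {"turn": [[0, 0, 0], [0, 0, 0], [0, 0, 0], [0, 0, 0], [0, 0, 0], [0, 0, 0], [0, 0, 0], [0, 0, 0], [0, 0, 0], [0, 0, 0]], "delta_pos": [[0, 0, -0.004], [0, 0, -0.02], [-0.033, 0, 0], [-0.033, 0, 0], [-0.032, 0, 0], [0, 0, 0], [0, 0, 0.014], [0, 0, 0.005], [0, 0, 0], [0, 0, 0]], "gripper": [0, 0, 0, 0, 0, 0, 0, 0, 0, 0]}}

```text
time: 15.48
tool_pos: [0.5586, -0.1039, 0.0754]
tcp_rot: [-0.118, -3.137, -0.001]
wrist_force: [-0.0, -0.0, 0.7]
width: 0.004
grip_force: 0.0
```

>>> {"method": "jog_arm", "body": {"turn": [[0, 0, 0], [0, 0, 0], [0, 0, 0], [0, 0, 0], [0, 0, 0]], "delta_pos": [[0, 0, 0.001], [0, 0, 0.001], [0, 0, 0.001], [0, 0, 0], [0, 0, 0]], "gripper": [0, 0, 0, 0, 0]}}

```text
time: 15.9
tool_pos: [0.56, -0.1042, 0.0736]
tcp_rot: [0.118, 3.139, -0.0]
wrist_force: [-0.3, 0.5, -0.3]
width: 0.001
grip_force: 0.0
```

>>> {"method": "jog_arm", "body": {"turn": [[0, 0, 0], [0, 0, 0], [0, 0, 0], [0, 0, 0]], "delta_pos": [[0, 0, 0.0005], [0, 0, 0.0005], [0, 0, 0], [0, 0, 0]], "gripper": [0, 0, 0, 0]}}

```text
time: 16.23
tool_pos: [0.5601, -0.1042, 0.0733]
tcp_rot: [0.117, 3.139, -0.0]
wrist_force: [-2.1, 0.4, 6.0]
width: -0.002
grip_force: 3.1
```

>>> {"method": "jog_arm", "body": {"turn": [[0, 0, 0], [0, 0, 0], [0, 0, 0], [0, 0, 0]], "delta_pos": [[0, 0, 0.0005], [0, 0, 0.0005], [0, 0, 0], [0, 0, 0]], "gripper": [0, 0, 0, 0]}}

```text
time: 16.57
tool_pos: [0.5601, -0.1042, 0.0733]
tcp_rot: [0.117, 3.139, -0.0]
wrist_force: [-4.9, 1.5, 11.8]
width: -0.003
grip_force: 5.9
```

Both ends are solid at exactly 73.3 mm, so the stone is level and home. I'll lift away and hand in.

>>> {"method": "jog_arm", "body": {"turn": [[0, 0, 0], [0, 0, 0], [0, 0, 0], [0, 0, 0], [0, 0, 0], [0, 0, 0], [0, 0, 0]], "delta_pos": [[0, 0, -0.004], [0, 0, -0.02], [0, 0, -0.03], [0, 0, -0.03], [0, 0, -0.02], [0, 0, 0], [0, 0, 0]], "gripper": [0, 0, 0, 0, 0, 0, 0]}}

```text
time: 17.15
tool_pos: [0.5613, -0.1045, 0.1772]
tcp_rot: [0.117, 3.135, -0.001]
wrist_force: [0.6, 0.6, -0.5]
width: 0.001
grip_force: 0.0
```

```bash
python3 -c "
from workcell import ticket
print(ticket.finish_job())"
```

```text
the job is handed in; nothing more can be done
None
```

The long stone is home under both clips, stone side up and level (both ends felt solid at 73.3 mm); the highest press I read was 17 N, the short stone was not touched, and the job was handed in at about 17 s.

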